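# Check a vessel cap on the thread gauge and sort it

## Robot

A 6-joint arm with a two-finger parallel gripper is mounted at the origin on the work surface. World frame = base frame: x ahead of the robot, y to its left, z up, the work surface at z = 0. Lengths are in m, angles in rad, forces in N, time in s.
With the tool pointing down it reaches from about 0.35 to 1 m from the base axis. Payload 7.1 kg.
Tool frame: the origin (TCP) lies on the centre line of the jaws, within the pads' length; the fingertips stand 25 mm ahead of it and the grasp point (between the pads) lies 6 mm ahead of it (arm.tcp_to_tips is the distance from the TCP to the fingertips, in m); z points along the fingers, y is the line along which they close (so a half turn about z gives the same grasp; the last joint's range is limited). The gripper opens to 85 mm and grips with 20 to 120 N. Pads are 22 mm wide; open, the fingers measure 114 mm over their backs; the gripper's body (76 mm by 85 mm) begins 54 mm behind the grasp point. The pads swing forward as they close: fully open they stand 13 mm farther back than shut.
Start: joints at [1.309, 0.423, 1.63, -0, 1.089, -0.019], TCP at [0.15, 0.607, 0.256] pointing down, gripper open.
Joint ranges: [-3, 3], [-0.9, 2.11], [0.09, 2.58], [-1.31, 4.45], [0.11, 2.69], [-2.54, 2.54]. Speed limits (rad/s): [2.39, 2.39, 3.01, 3.14, 3.14, 3.14].

## Interface

Orientations are given as a unit quaternion [x, y, z, w].
In Python, from station import observe, optics, hand_in, arm gives the robot as it stands.
- The arm moves only by the shell command python3 -m pendant 'ROWS' [FORCE]. ROWS is JSON, a list of rows, each a list of 7 numbers: the shift along the tool's x, y, z in units of 30 mm (1.0 is 30 mm), then the turn, a rotation vector about the tool's x, y, z in units of 8 degrees (1.0 is 8 degrees), then the opening, from 0 (shut) to 1 (fully open). A call has 1 to 10 rows; each row shifts and turns the commanded pose from where the row before left it, along the tool's axes as they then stand; what a row does not reach is not made up. A row lasts 1/10 s, in which the tool goes at most 50 mm and 8.59 degrees, less where a joint would pass 70% of its speed; a pose out of reach is approached as far as the arm can. A call is refused whole if a number of a shift passes 1 or a number of a turn 1, either way. A call with a gripper value outside its range is refused whole. The fingers move at their own pace and stop on an object; FORCE is the grip in N (left out, the last holds). Time passes only in rows, so rows that do not move let the fingers close. It gives the time, the measured TCP pose, the force, the opening and the grip force at its end, in the units of the state.
- observe(): the state, without advancing time (a new reading comes with each control period).
- optics.get_image(name): name is "scene" or "side" or "wrist"; returns a dict with "img" (400x640x3 uint8, red, green, blue), "camera_matrix" (3x3 intrinsics, pixels), "rvec" (rotation vector, rad) and "tvec" (3), from world to camera coordinates, as OpenCV has them; the wrist camera has in their place "tool_from_camera" (4x4, takes a point from camera to tool coordinates, whose origin is the TCP and whose axes are the flange's). Camera axes: x right, y down, z forward; pixel columns grow to the right and rows downward; lengths in m; the calibration is good to about 2 mm. A picture is of the moment at which its call begins: read the wrist's pose just before it. There is no depth.
- hand_in(): hands the job in; it is judged then, once.
The state is a dict: "time": time; "joint_positions": joint angles; "joint_velocities": joint speeds; "effort": joint torques, N m; "position": TCP position; "orientation": TCP orientation; "wrist_force": force on the tool from outside, world axes, zero at the start; "wrist_torque": the same for the moment, N m; "opening": finger opening in m; "grasp_force": force on a finger pad.
Only numpy, scipy, OpenCV 4.12 (cv2) and the standard library are available. Lean on these libraries where they do the work, as an engineer would, in place of code of your own. Each camera call takes 0.05 s, during which the arm holds its last target. There are 200 camera calls.

## Task

Two screw caps hang on the drip rack. Lift the one on the hook nearer the thread gauge off its hook, screw it clockwise onto the gauge as far as it will go, then unscrew it and stand it, mouth down, in the square tray if it turned fully home onto the gauge's shoulder, or in the round pan if it jammed short of it. Leave the other cap hanging, and do not shove or knock over the other things on the bench.

Things in the scene. Friction and masses are not known exactly. Their poses are not given: they have to be found in the camera images.
- cap_1_mid (a point): Centre, half-way up, of a plain aluminium screw cap hung mouth down by its handle: 80 mm diameter, 54 mm tall, 96 mm with its steel bail handle, about 0.35 kg. z up along its axis, x along the handle's bar. Rim 48 mm below this point, flat top 6 mm above. One of the two caps jams on the gauge; they look alike outside and swap hooks between starts.
- cap_2_mid (a point): The same for the other cap, of the same shape and sizes. In both, the bore is 65 mm wide; 8 mm above the rim two 7 mm thick lugs, below the two ends of the handle's bar, stand inward to 52 mm across: they run on the gauge's thread.
- cap_1_bar (a point): Centre of cap_1's handle bar, 43 mm above cap_1_mid, same axes: a square steel bar 84 mm long (x), 10 mm wide (y), 10 mm high, on two 10 mm square legs at x = +-34 mm; free gap under the bar 32 mm high, 58 mm wide. Held by one end of the bar, the cap's weight can tip it in the fingers.
- cap_2_bar (a point): The same point on cap_2's handle.
- hook_check (a point): The hook nearer the gauge, whose cap is checked: point on top of its level arm (10 mm rod along x) where the middle of the cap's bar hangs, give or take 8 mm. The arm comes from a post 62 mm away at +x, no higher than the arm; at -x its tip turns up 36 mm away, ending 17 mm above this point. The bar lies along y; the arm fills the middle of the gap below it. Caps leave up, then to -x.
- hook_other (a point): The same point of the second hook, 130 mm to the +y side on the same white-footed rack (foot 170 x 240 mm, 15 mm high); its cap stays hanging.
- gauge_shoulder (a point): On the axis of the fixed steel thread gauge, at its shoulder, a flat 90 mm disc 30 mm above the bench (foot 112 mm diameter). The screw plug above it is 44 mm tall, core 48 mm with tapered nose, thread 60 mm across: right-hand, two starts, lead 36 mm a turn, 3 mm axial play. Clockwise from above is on. The thread's two upper ends lie at +x and -x, 35 mm up.
- gauge_tip (a point): Top centre of the plug, 44 mm above the shoulder, same axes. A cap set on with its bar at angle a (10 to 170 deg, counter-clockwise from x) rests with its rim 13 mm + a/10 mm above the shoulder and sinks by its weight as it is turned. From a = 30: a sound cap is home after 160 deg; the faulty one meets the plug 9 mm high after 70 deg, binding by about 105. Off: turn back to a, lift.
- tray_in (a point): centre of the inner floor of the square steel tray for caps that turn home: 130 mm square outside (sides along x and y), walls 4 mm thick, 25 mm high; the floor is 4 mm above the bench. It and the pan swap places between starts.
- pan_in (a point): centre of the inner floor of the round steel pan for caps that jam: 140 mm across its rim, inner floor 112 mm across, 30 mm high, walls 4 mm; the floor is 4 mm above the bench.
- flask: bystander: white plastic bottle, 60 mm diameter, 170 mm tall, upright; origin under its centre.
- beaker: bystander: glass beaker, 68 mm diameter, 90 mm tall; origin under its centre.
- jar: bystander: amber jar, 64 mm diameter, 80 mm tall; origin under its centre.
- brush: bystander: cleaning brush lying along its x, 200 x 42 mm, 20 mm high; origin under its centre.
- can: bystander: aluminium can, 66 mm diameter, 100 mm tall; origin under its centre.
- spanner: bystander: spanner lying along its x, 180 x 38 mm, 8 mm high; origin under its centre.
- bowl: bystander: white bowl, 100 mm diameter, 35 mm tall; origin under its centre.
Not all that is in view belongs to the job. Leave any blue look-alike of the part that bears tray_in alone.

How it is judged:
On the way:
1. the cap was screwed onto the gauge as far as it goes: the sound one home on the shoulder, the faulty one down to where it jams ((((horizontal distance between cap_1_mid and gauge_shoulder below 0.004 m and angle between cap_1_mid's own z axis and vertical below 0.08 rad and z of cap_1_mid in the frame of gauge_shoulder below 0.05 m) and (distance of cap_2_mid from where it was at the start of the episode below 0.03 m and horizontal distance between cap_2_mid and hook_check above 0.08 m)) or ((horizontal distance between cap_2_mid and gauge_shoulder below 0.004 m and angle between cap_2_mid's own z axis and vertical below 0.08 rad and z of cap_2_mid in the frame of gauge_shoulder below 0.0592 m) and (distance of cap_1_mid from where it was at the start of the episode below 0.03 m and horizontal distance between cap_1_mid and hook_check above 0.08 m)))), for 0.2 s.
At the end, for the whole second after the job is handed in: The checked cap stands upright (within 0.1 rad) on the floor of the square tray if it turned home, of the round pan if it jammed (centre within 35 mm of the tray's or pan's, rim within 5 mm of its floor); the other cap hangs where it was (within 30 mm) on the other hook ((((horizontal distance between cap_1_mid and tray_in below 0.035 m and angle between cap_1_mid's own z axis and vertical below 0.1 rad and z of cap_1_mid in the frame of tray_in below 0.053 m) and (distance of cap_2_mid from where it was at the start of the episode below 0.03 m and horizontal distance between cap_2_mid and hook_check above 0.08 m)) or ((horizontal distance between cap_2_mid and pan_in below 0.035 m and angle between cap_2_mid's own z axis and vertical below 0.1 rad and z of cap_2_mid in the frame of pan_in below 0.053 m) and (distance of cap_1_mid from where it was at the start of the episode below 0.03 m and horizontal distance between cap_1_mid and hook_check above 0.08 m)))); the robot touches nothing.
It fails at once if a bystander on the bench is shoved more than 50 mm (distance of any of flask, beaker, jar, brush, can, spanner, bowl from where it was at the start of the episode above 0.05 m).
It fails at once if an upright bystander is knocked over (angle between any of flask, beaker, jar, can, bowl's own z axis and vertical above 0.6 rad).
It fails at once if a cap falls over (angle between any of cap_1_mid, cap_2_mid's own z axis and vertical above 1 rad).
It also fails if it takes over 72 s, if anything falls off the work surface, if the arm or the gripper's body presses on something with over 40 N, if the wrist force passes 120 N, or if a joint passes its speed limit or range.

## Working session

There is one attempt and no reset: what is moved stays moved. The work goes in short steps, Python scripts to look and compute and a shell command to move; the robot and the scene stay as the last step left them, time stands still between calls to the robot, and variables do not carry over. Pictures are saved under pics/ and viewed, at most 10 in all, crops included, and the job is handed in when it is done.

```bash
ls; mkdir -p pics; python3 - <<'E'
from station import observe, optics, arm
import cv2, numpy as np
for n in ["scene","side"]:
    d=optics.get_image(n); cv2.imwrite(f"pics/{n}0.png",d["img"][:,:,::-1])
    R=cv2.Rodrigues(np.array(d["rvec"]))[0]; print(n,np.round(d["camera_matrix"],1).tolist(),np.round(-R.T@np.array(d["tvec"]).ravel(),3),np.round(R,2).tolist())
s=observe(); print(s["position"],s["orientation"],s["time"],arm.tcp_to_tips)
E
```

```text
pics
scene [[366.4, 0.0, 319.3], [0.0, 366.4, 193.1], [0.0, 0.0, 1.0]] [1.188 0.43  0.807] [[-0.51, 0.86, -0.01], [0.53, 0.3, -0.79], [-0.68, -0.41, -0.61]]
side [[393.4, 0.0, 313.4], [0.0, 393.4, 196.3], [0.0, 0.0, 1.0]] [ 0.202 -0.937  1.167] [[0.96, -0.29, -0.02], [-0.22, -0.68, -0.7], [0.19, 0.67, -0.71]]
[0.15010717 0.60621571 0.25559462] [ 1.21085148e-01  9.92641873e-01 -6.99500441e-04 -9.51479133e-05] 0.1 0.025
```

View pics/scene0.png

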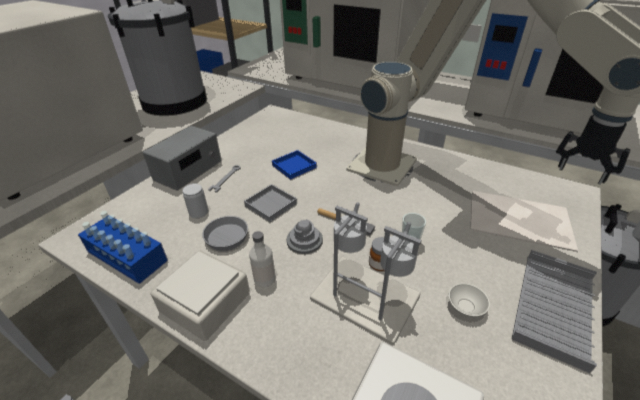

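View pics/side0.png

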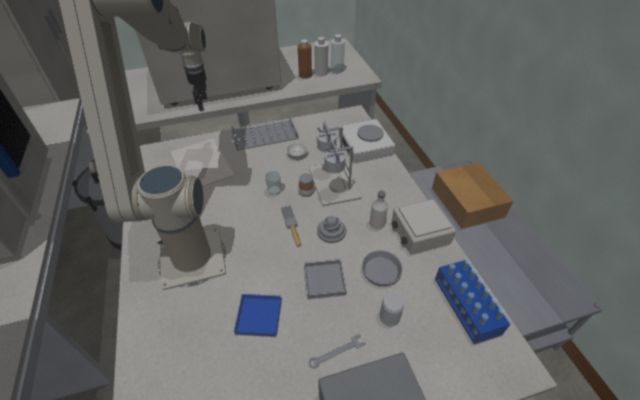

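The scene view has the checked cap at about (350,232), the other cap at (398,252), the gauge at (304,237), the grey tray at (271,203) and the pan at (226,234). The blue look-alike tray is at (294,163). Other round metal things that could be mistaken for these are the can (195,202) and the bowl (468,302). Next is one close crop to check the choice.

```bash
cat > h.py <<'E'
from station import observe, optics, arm
import cv2, numpy as np
from scipy.spatial.transform import Rotation as Ro
def cam(n):
    d=optics.get_image(n)
    if n!="wrist":
        R=cv2.Rodrigues(np.array(d["rvec"],float))[0]; return d["img"],np.array(d["camera_matrix"]),R.T,-R.T@np.array(d["tvec"],float).ravel()
def wcam():
    s=observe(); d=optics.get_image("wrist"); T=np.array(d["tool_from_camera"]); R=Ro.from_quat(s["orientation"]).as_matrix()
    return d["img"],np.array(d["camera_matrix"]),R@T[:3,:3],R@T[:3,3]+np.array(s["position"])
def ray(c,px): 
    v=c[2]@np.linalg.inv(c[1])@np.array([px[0],px[1],1.]); return v/np.linalg.norm(v)
def onz(c,px,z): v=ray(c,px); return c[3]+v*(z-c[3][2])/v[2]
def tri(c1,p1,c2,p2):
    a,b=ray(c1,p1),ray(c2,p2); t=np.linalg.lstsq(np.c_[a,-b],c2[3]-c1[3],rcond=None)[0]
    P,Q=c1[3]+a*t[0],c2[3]+b*t[1]; return (P+Q)/2,np.linalg.norm(P-Q)
def proj(c,P): q=c[1]@c[2].T@(np.asarray(P)-c[3]); return q[:2]/q[2]
E
python3 - <<'E'
from h import *
a=cam("scene");b=cam("side")
c1=cv2.resize(a[0][180:340,270:440],None,fx=3.4,fy=3.4,interpolation=2)[:540]
c2=cv2.resize(b[0][110:260,270:370],None,fx=3.6,fy=3.6,interpolation=2)[:540]
h=min(len(c1),len(c2)); W=np.hstack([c1[:h],c2[:h]]); W=cv2.resize(W,None,fx=799/W.shape[1],fy=799/W.shape[1]) if W.shape[1]>800 else W
print(c1.shape,c2.shape,W.shape); cv2.imwrite("pics/crop1.png",W[:,:,::-1])
for n,ps,pd in [("gauge tip",(304,224),(332,218)),("tray",(271,203),(325,279)),("pan",(226,234),(382,268))]:
    print(n,[np.round(onz(c,p,z),3).tolist() for c,p,z in [(a,ps,.074 if n[0]=='g' else .004),(b,pd,.074 if n[0]=='g' else .004)]], tri(a,ps,b,pd))
for n,p,z in [("flask",(262,290),0),("beaker",(413,240),0),("jar",(378,266),0),("bowl",(468,308),0.02),("can",(197,216),0),("bowl",(468,308),0.02),("brush",(345,220),0.01)]: print(n,np.round(onz(a,p,z),3))
E
```

```text
(540, 578, 3) (540, 360, 3) (460, 799, 3)
gauge tip [[0.524, -0.033, 0.074], [0.525, -0.032, 0.074]] (array([ 0.52459106, -0.03259781,  0.07475173]), np.float64(0.0005370734870105932))
tray [[0.426, -0.236, 0.004], [0.434, -0.231, 0.004]] (array([ 0.43226584, -0.23272763,  0.00876521]), np.float64(0.0028924207985558826))
pan [[0.623, -0.266, 0.004], [0.639, -0.248, 0.004]] (array([ 0.63298407, -0.25483324,  0.01711239]), np.float64(0.0015396762545890179))
flask [ 0.736 -0.035  0.   ]
beaker [0.35  0.252 0.   ]
jar [0.501 0.201 0.   ]
bowl [0.531 0.455 0.02 ]
can [ 0.604 -0.415  0.   ]
bowl [0.531 0.455 0.02 ]
brush [0.382 0.032 0.01 ]
```

View pics/crop1.png

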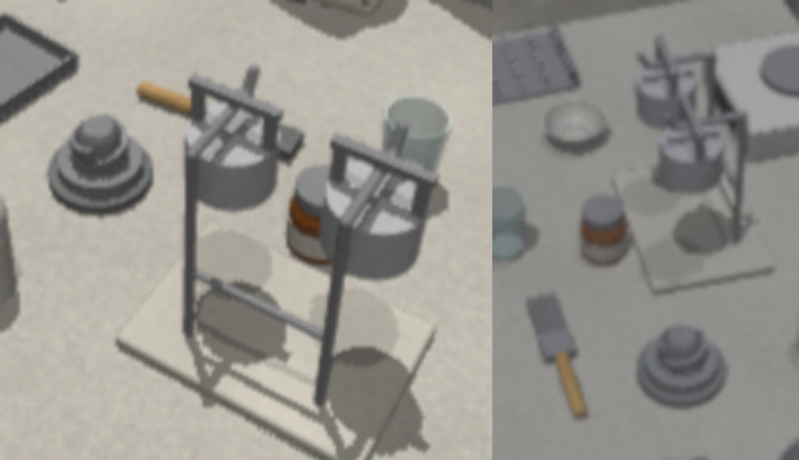

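```bash
python3 - <<'E'
from h import *
a=cam("scene");b=cam("side")
S=lambda x,y:(270+x/2.896,180+y/2.896); D=lambda x,y:(270+(x-492.5)/3.067,110+y/3.067)
for n,p,q in [("barC",(238,99),(680,112)),("barO",(385,161),(660,55)),("capTopfront",(232,150),(690,140))]: print(n,tri(a,S(*p),b,D(*q)))
for z in (.25,.27,.29,.31): print(z,*[np.round(onz(a,S(*p),z)[:2],3) for p in [(195,85),(280,112),(338,140),(433,182)]])
for p in [(119,338),(205,228),(433,325)]: print("foot",np.round(onz(a,S(*p),.015),3))
for p in [(190,330),(320,400)]: print("post",np.round(onz(a,S(*p),.015),3))
E
```

```text
barC (array([0.58732447, 0.1570653 , 0.2457043 ]), np.float64(0.012158983097184422))
barO (array([0.59861979, 0.28312664, 0.24383561]), np.float64(0.004075263179212593))
capTopfront (array([0.60018081, 0.15842934, 0.19879583]), np.float64(0.008560037587215984))
0.25 [0.601 0.119] [0.596 0.193] [0.604 0.245] [0.611 0.322]
0.27 [0.622 0.13 ] [0.618 0.201] [0.625 0.251] [0.631 0.326]
0.29 [0.643 0.141] [0.639 0.21 ] [0.646 0.258] [0.652 0.33 ]
0.31 [0.664 0.152] [0.66  0.218] [0.667 0.265] [0.673 0.333]
foot [0.697 0.098 0.015]
foot [0.542 0.102 0.015]
foot [0.542 0.335 0.015]
post [0.657 0.148 0.015]
post [0.664 0.278 0.015]
```

```bash
python3 -m pendant '[[0,0,-1,0,0,0.95,0.5],[0,0,-1,0,0,0.95,0.5],[0,0,-1,0,0,0.95,0.5],[0,0,-1,0,0,0.95,0.5],[0,0,-1,0,0,0.95,0.5],[0,0,0,0,0,0.95,0.5],[0,0,0,0,0,0.95,0.5],[0,0,0,0,0,0.95,0.5],[0,0,0,0,0,0.95,0.5],[0,0,0,0,0,0.95,0.5]]' 60
python3 -m pendant '[[-1,1,0,0,0,0,0.25],[-1,1,0,0,0,0,0.25],[-1,1,0,0,0,0,0.25],[-1,1,0,0,0,0,0.25],[-1,1,0,0,0,0,0.25],[-1,1,0,0,0,0,0.25],[-1,1,0,0,0,0,0.25],[-1,1,0,0,0,0,0.25],[-1,1,0,0,0,0,0.25],[-1,1,0,0,0,0,0.25]]'
python3 -c "
from station import *
import numpy as np
print(np.round(optics.get_image('wrist')['tool_from_camera'],3),observe()['joint_positions'])"
```

```text
time: 1.3
position: [0.1502, 0.6066, 0.4062]
orientation: [0.708, 0.706, -0.0, 0.0]
wrist_force: [-0.7, -0.0, -0.4]
opening: 0.0426
grasp_force: 0.0
time: 2.3
position: [0.4516, 0.3057, 0.4065]
orientation: [0.707, 0.708, 0.0, 0.0]
wrist_force: [0.8, 2.0, -0.1]
opening: 0.0214
grasp_force: 0.0
[[-0.    -0.955 -0.298  0.076]
 [ 1.    -0.     0.     0.001]
 [-0.    -0.298  0.955 -0.118]
 [ 0.     0.     0.     1.   ]] [ 0.56571598  0.16301422  1.63702429 -0.00366712  1.34058023  0.56752468]
```

```bash
python3 -m pendant '[[-1,1,0,0,0,0,0.25],[-1,1,0,0,0,0,0.25],[-1,1,0,0,0,0,0.25],[-1,1,0,0,0,0,0.25],[-1,0.5,0,0,0,0,0.25],[0,0,0,0,0,0,0.25],[0,0,0,0,0,0,0.25]]'
python3 - <<'E'
from h import *
c=wcam(); cv2.imwrite("pics/w1.png",c[0][:,:,::-1])
print(c[1].tolist()); print(proj(c,[.525,-.032,.074]),proj(c,[.598,.155,.25]))
E
```

```text
time: 3.05
position: [0.586, 0.1568, 0.406]
orientation: [0.707, 0.707, -0.0, -0.0]
wrist_force: [-0.4, 1.1, -0.1]
opening: 0.0214
grasp_force: 0.0
[[345.1691567922402, 0.0, 322.5937679837665], [0.0, 345.1691567922402, 198.8304388674668], [0.0, 0.0, 1.0]]
[280.99194947 279.62993253] [336.64955379 190.1124635 ]
```

View pics/w1.png

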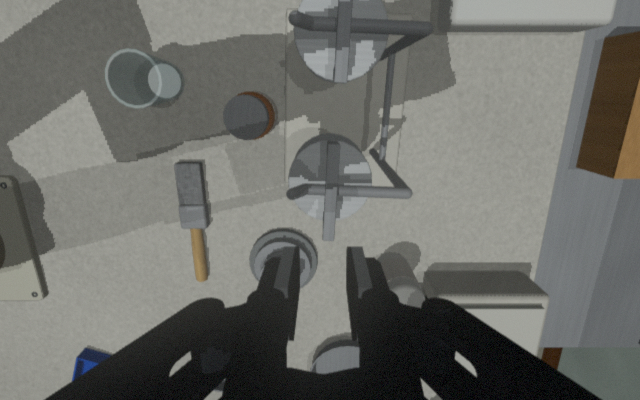

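The wrist view shows the checked cap's bar centred at about (331,190), its ends near (333,143) and (329,240), and the hook arm running along row 192. The other cap is at (343,25) and the gauge is partly hidden at (284,262). I'll move to see the gauge clear of the fingers, using the computed offsets.

```bash
python3 - <<'E'
from h import *
c=wcam(); a=cam("scene")
for z in (.245,.25,.255,.26): print(z,*[np.round(onz(c,p,z)[:2],4) for p in [(333,143),(329,240),(331,191)]])
S=lambda x,y:(270+x/2.896,180+y/2.896)
for p,q in [((238,99),(331,191)),((195,85),(329,240)),((280,112),(333,143))]: print(tri(a,S(*p),c,q))
E
python3 -m pendant '[[-1,-1,0,0,0,0,0.25],[-1,-1,0,0,0,0,0.25],[-1,0,0,0,0,0,0.25],[-0.5,0,0,0,0,0,0.25],[0,0,0,0,0,0,0.25],[0,0,0,0,0,0,0.25]]'
python3 - <<'E'
from h import *
c=wcam(); cv2.imwrite("pics/w2.png",c[0][:,:,::-1])
p=proj(c,[.525,-.032,.03]); print(p,proj(c,[.525,-.032,.074])); x,y=p.astype(int)
cv2.imwrite("pics/w2c.png",cv2.resize(c[0][max(y-80,0):y+70,max(x-100,0):x+100,::-1],None,fx=4,fy=4)); print(max(x-100,0),max(y-80,0))
E
```

```text
0.245 [0.5944 0.1937] [0.5917 0.1087] [0.5931 0.1535]
0.25 [0.5943 0.1944] [0.5916 0.1109] [0.593  0.1549]
0.255 [0.5941 0.1951] [0.5915 0.1132] [0.5929 0.1564]
0.26 [0.594  0.1958] [0.5914 0.1154] [0.5928 0.1578]
(array([0.59308316, 0.15379984, 0.2446762 ]), np.float64(0.0007814771812222831))
(array([0.59149153, 0.11083719, 0.24232822]), np.float64(0.006100938917510889))
(array([0.59461099, 0.19312144, 0.24852608]), np.float64(0.002223342723905129))
time: 3.8
position: [0.5264, 0.053, 0.4065]
orientation: [0.707, 0.708, 0.0, -0.0]
wrist_force: [-0.0, 0.8, 0.2]
opening: 0.0215
grasp_force: 0.0
[321.0602313  203.30561389] [320.94606964 213.15469847]
221 123
```

View pics/w2c.png

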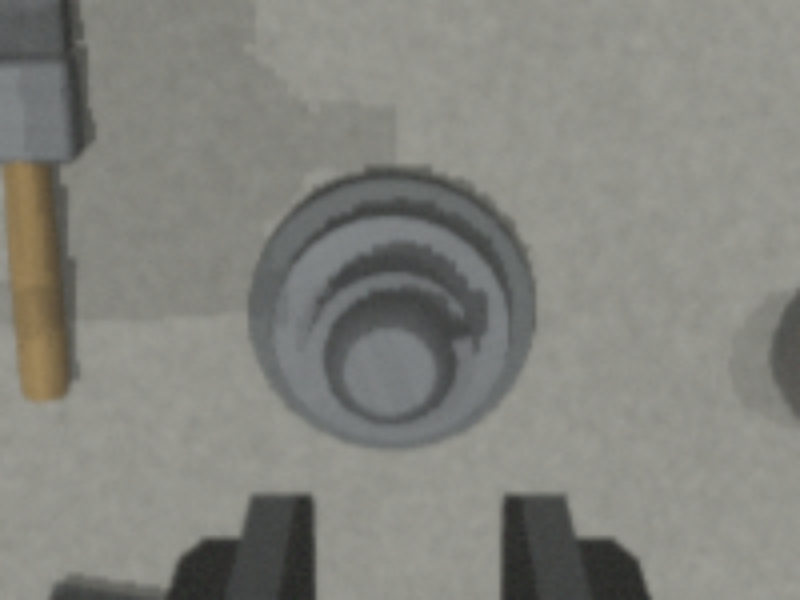

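The gauge shows the tip disc at about (318.8,216.5) px and the shoulder disc at about (319,205.5) px.

```bash
python3 - <<'E'
from h import *
c=wcam(); g=cv2.cvtColor(c[0],cv2.COLOR_RGB2GRAY)
print("tip",onz(c,(318.75,216.5),.074),"sh",onz(c,(319,205.5),.03),"foot",onz(c,(318.9,200),.02))
print(observe()["position"])
E
python3 -m pendant '[[1,1,0,0,0,0,0.25],[1,1,0,0,0,0,0.25],[1,0.2,0,0,0,0,0.25],[0.33,0,0,0,0,0,0.25],[0,0,0,0,0,0,0.25],[0,0,1,0,0,0,0.25],[0,0,1,0,0,0,0.25],[0,0,1,0,0,0,0.25],[0,0,0,0,0,0,0.25]]'
```

```text
tip [ 0.5219393 -0.0367014  0.074    ] sh [ 0.52186849 -0.03526587  0.03      ] foot [ 0.52162717 -0.02972245  0.02      ]
[0.5264262  0.0533114  0.40618359]
time: 4.8
position: [0.5892, 0.1509, 0.3123]
orientation: [0.707, 0.707, -0.004, -0.002]
wrist_force: [-0.5, -0.9, 0.4]
opening: 0.0213
grasp_force: 0.0
```

```bash
python3 - <<'E'
from h import *
c=wcam(); c=wcam(); print(observe()["position"],c[3]); cv2.imwrite("pics/w3.png",c[0][:,:,::-1])
np.savez("w3.npz",K=c[1],R=c[2],t=c[3]); print(proj(c,[.593,.153,.249]))
E
```

```text
[0.59181388 0.15162225 0.31690843] [0.59151444 0.22743398 0.43254705]
[326.27993961 227.02910623]
```

View pics/w3.png

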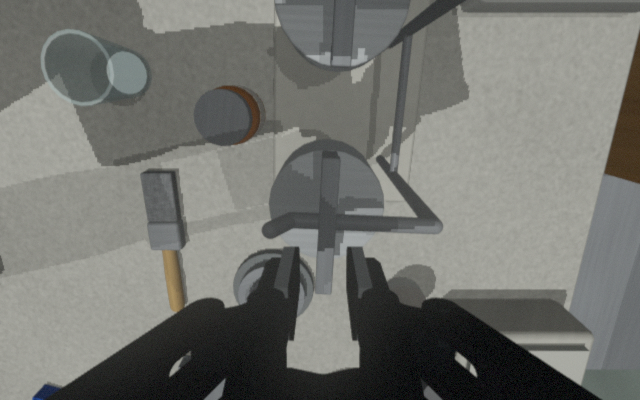

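The bar's ends are at (330,152) and (324,293), so it is centred almost exactly on the predicted pixel. The hook arm crosses it at row 222.

```bash
python3 - <<'E'
from h import *
d=np.load("w3.npz"); c=(0,d["K"],d["R"],d["t"])
for z in (.243,.246,.249,.252,.255): 
  p,q=onz(c,(330,152),z),onz(c,(324,293),z); print(z,p[:2],q[:2],(p+q)[:2]/2,np.linalg.norm(p-q))
E
python3 -m pendant '[[0.05,0,1,0,0,0,0.25],[0,0,0.5,0,0,0,0.25],[0,0,0,0,0,0,0.25],[0,0,0,0,0,0,0.25]]'
```

```text
0.243 [0.59492472 0.195113  ] [0.59179141 0.10591271] [0.59335807 0.15051285] 0.08925530021988412
0.246 [0.59487075 0.19562455] [0.59178703 0.10783605] [0.59332889 0.1517303 ] 0.08784263825736378
0.249 [0.59481677 0.1961361 ] [0.59178265 0.10975939] [0.59329971 0.15294775] 0.08642997629484347
0.252 [0.59476279 0.19664765] [0.59177826 0.11168274] [0.59327053 0.15416519] 0.08501731433232315
0.255 [0.59470882 0.1971592 ] [0.59177388 0.11360608] [0.59324135 0.15538264] 0.0836046523698028
time: 5.3
position: [0.5924, 0.1537, 0.2724]
orientation: [0.707, 0.708, 0.0, 0.0]
wrist_force: [0.1, -0.7, -0.0]
opening: 0.0211
grasp_force: 0.0
```

```bash
python3 -m pendant '[[0,0,0.08,0,0,0,0.25],[0,0,0,0,0,0,0.25],[0,0,0,0,0,0,0],[0,0,0,0,0,0,0],[0,0,0,0,0,0,0],[0,0,0,0,0,0,0]]' 70
```

```text
time: 5.9
position: [0.5924, 0.1538, 0.2697]
orientation: [0.707, 0.708, 0.001, 0.0]
wrist_force: [-1.0, -0.4, 5.6]
opening: 0.0068
grasp_force: 68.9
```

```bash
python3 -m pendant '[[0,0,-0.3,0,0,0,0],[0,0,-0.5,0,0,0,0],[0,0,-0.5,0,0,0,0],[0,0,0,0,0,0,0],[0,0,0,0,0,0,0]]' 90
python3 - <<'E'
from h import *
s=cam("scene")[0][160:300,290:450]; c=wcam()[0][100:340,200:440]
s=cv2.resize(s,(480,420)); c=cv2.resize(c,(320,420)) if 0 else cv2.resize(c,(320,320)); c=np.vstack([c,np.zeros((100,320,3),np.uint8)])
cv2.imwrite("pics/lift.png",np.hstack([s,c])[:,:,::-1])
E
```

```text
time: 6.4
position: [0.5926, 0.154, 0.3093]
orientation: [0.707, 0.708, 0.001, 0.0]
wrist_force: [0.2, 0.8, -0.9]
opening: -0.0002
grasp_force: 0.0
```

View pics/lift.png

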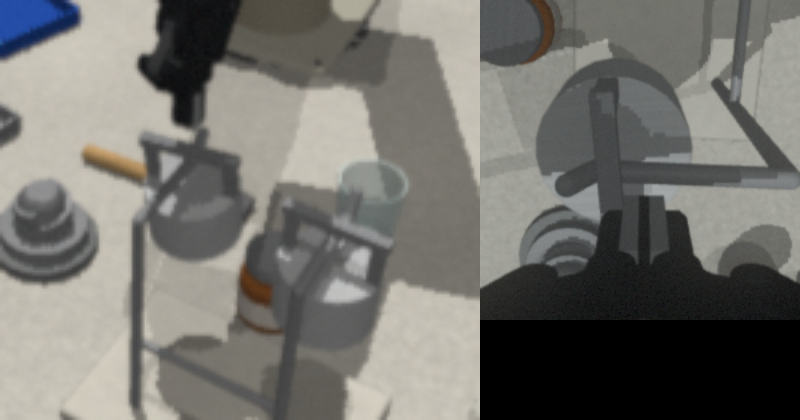

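The pads only caught the top edge of the bar and slipped off. The wrist crop shows the cap still on the hook, with its bar turned slightly. I'll open, let it settle and remeasure its height from two views.

```bash
python3 -m pendant '[[0,0,0,0,0,0,0.3],[0,0,0,0,0,0,0.3],[0,0,0,0,0,0,0.3],[0,0,0,0,0,0,0.3],[0,0,0,0,0,0,0.3],[0,0,0,0,0,0,0.3]]'
python3 - <<'E'
from h import *
a=cam("scene");c=wcam();a2=cam("scene"); print(np.abs(a[0].astype(int)-a2[0])[190:260,320:390].mean())
np.savez("v.npz",aK=a[1],aR=a[2],at=a[3],K=c[1],R=c[2],t=c[3])
s=cv2.resize(a[0][180:280,310:410],(400,400),interpolation=2); w=cv2.resize(c[0][120:320,220:420],(400,400),interpolation=2)
cv2.imwrite("pics/re.png",np.hstack([s,w])[:,:,::-1])
E
```

```text
time: 7.1
position: [0.5919, 0.1537, 0.3078]
orientation: [0.707, 0.708, -0.0, -0.0]
wrist_force: [-0.6, -1.0, -0.0]
opening: 0.0257
grasp_force: 0.0
1.69
```

View pics/re.png

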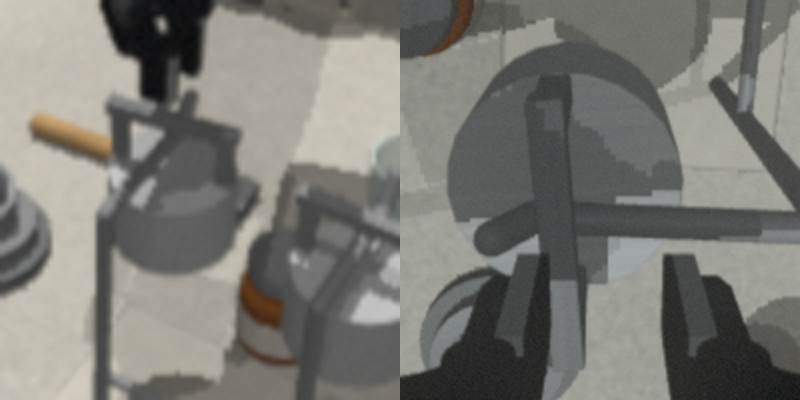

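The bar has slid toward the hook tip. It is now at wrist (294,168)–(304,301) and scene (338,205)–(369,214).

```bash
python3 - <<'E'
from h import *
d=np.load("v.npz"); a=(0,d["aK"],d["aR"],d["at"]); c=(0,d["K"],d["R"],d["t"])
P,e=tri(a,(338.2,205.3),c,(304,301)); Q,f=tri(a,(369.5,213.5),c,(295,168.5)); print(P,e,Q,f,(P+Q)/2,np.linalg.norm(P-Q))
# arm: tip top & joint
print("arm mid scene/wrist",tri(a,(310+150/4,180+160/4),c,(220+77,120+109)))
for z in (.235,.24,.245,.25): 
  p,q=onz(c,(295,168.5),z),onz(c,(304,301),z); print(z,p[:2],q[:2],(p+q)[:2]/2,np.linalg.norm(p-q))
# other cap's reference height by scene: original bar of other
E
```

```text
[0.58142779 0.11010195 0.24583451] 0.0011922480683391671 [0.57830268 0.19154911 0.25161574] 0.0005421940339199242 [0.57986524 0.15082553 0.24872512] 0.08171186311563132
arm mid scene/wrist (array([0.57481478, 0.13596034, 0.20271697]), np.float64(0.004270088535535637))
0.235 [0.57690643 0.18819294] [0.58069556 0.10212689] [0.57880099 0.14515992] 0.08614942631808974
0.24 [0.57731163 0.1892847 ] [0.58100133 0.10547727] [0.57915648 0.14738098] 0.08388861186736568
0.245 [0.57771683 0.19037645] [0.58130709 0.10882765] [0.57951196 0.14960205] 0.08162779741664163
0.25 [0.57812203 0.19146821] [0.58161285 0.11217803] [0.57986744 0.15182312] 0.07936698296591756
```

The bar is now too close to the upturned tip for a central grip. I'll grip it off-centre at −y, clear of the hook tip and arm, drag it 13 mm toward +x, then regrip it centrally.

```bash
python3 -m pendant '[[-0.69,-0.4,0,0,0,0,0.3],[0,0,0,0,0,0,0.3],[0,0,0.7,0,0,0,0.3],[0,0,0.5,0,0,0,0.3],[0,0,0.46,0,0,0,0.3],[0,0,0,0,0,0,0.3],[0,0,0,0,0,0,0.3]]' 40
python3 -m pendant '[[0,0,0,0,0,0,0],[0,0,0,0,0,0,0],[0,0,0,0,0,0,0],[0,0,0,0,0,0,0],[0,0,0,0,0,0,0]]' 40
```

```text
time: 7.95
position: [0.58, 0.1332, 0.2578]
orientation: [0.707, 0.708, -0.0, -0.0]
wrist_force: [-0.1, 0.6, -0.2]
opening: 0.0258
grasp_force: 0.0
time: 8.45
position: [0.5803, 0.1332, 0.2587]
orientation: [0.707, 0.708, 0.001, 0.0]
wrist_force: [-0.5, 0.9, 3.9]
opening: 0.0089
grasp_force: 42.3
```

```bash
python3 -m pendant '[[0,0,0,0,0,0,0],[0,0.15,0,0,0,0,0],[0,0.15,0,0,0,0,0],[0,0.15,0,0,0,0,0],[0,0,0,0,0,0,0],[0,0,0,0,0,0,0]]' 60
python3 -m pendant '[[0,0,0,0,0,0,0.3],[0,0,0,0,0,0,0.3],[0,0,0,0,0,0,0.3],[0,0,-1,0,0,0,0.3],[0,0,-0.7,0,0,0,0.3],[0,0,0,0,0,0,0.3],[0,0,0,0,0,0,0.3],[0,0,0,0,0,0,0.3]]'
python3 - <<'E'
from h import *
a=cam("scene");c=wcam()
np.savez("v.npz",aK=a[1],aR=a[2],at=a[3],K=c[1],R=c[2],t=c[3])
s=cv2.resize(a[0][180:280,310:410],(400,400),interpolation=2); w=cv2.resize(c[0][100:300,220:420],(400,400),interpolation=2)
cv2.imwrite("pics/re2.png",np.hstack([s,w])[:,:,::-1])
E
```

```text
time: 9.05
position: [0.5935, 0.1329, 0.2587]
orientation: [0.707, 0.708, -0.0, 0.0]
wrist_force: [-2.6, -1.3, 6.0]
opening: 0.0082
grasp_force: 63.1
time: 9.85
position: [0.5928, 0.1329, 0.3077]
orientation: [0.707, 0.708, -0.001, -0.001]
wrist_force: [0.6, -0.2, -0.3]
opening: 0.0257
grasp_force: 0.0
```

View pics/re2.png

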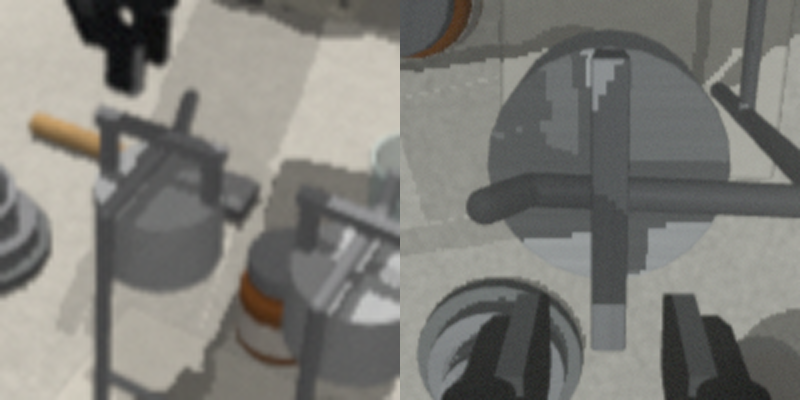

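The cap is back at mid-arm with its bar straight: wrist ends (325.5,127.5) and (324.5,274), the arm crossing at (325.5,196.5).

```bash
python3 - <<'E'
from h import *
d=np.load("v.npz"); a=(0,d["aK"],d["aR"],d["at"]); c=(0,d["K"],d["R"],d["t"])
P,e=tri(a,(335,209),c,(324.5,274)); Q,f=tri(a,(366.5,218.5),c,(325.5,127.5)); print(P,e,Q,f,(P+Q)/2,np.linalg.norm(P-Q))
for z in (.24,.245,.25): 
  p,q=onz(c,(325.5,127.5),z),onz(c,(324.5,274),z); print(z,p[:2],q[:2],(p+q)[:2]/2,np.linalg.norm(p-q),"arm",onz(c,(325.5,196.5),.237))
E
```

```text
[0.5942975  0.10740694 0.24331093] 0.0034387041143028375 [0.5945339  0.19140818 0.24866751] 3.603981222881451e-05 [0.5944157  0.14940756 0.24598922] 0.08417218391872096
0.24 [0.59459386 0.19052761] [0.59431565 0.1035439 ] [0.59445476 0.14703576] 0.08698415463235903 arm [0.59475749 0.15151418 0.237     ]
0.245 [0.5945623  0.19102559] [0.5942916  0.10639001] [0.59442695 0.1487078 ] 0.08463600956049515 arm [0.59475749 0.15151418 0.237     ]
0.25 [0.59453075 0.19152356] [0.59426756 0.10923612] [0.59439915 0.15037984] 0.08228786448863125 arm [0.59475749 0.15151418 0.237     ]
```

```bash
python3 -m pendant '[[0.54,0.05,0,0,0,0,0.3],[0,0,0,0,0,0,0.3],[0,0,0.7,0,0,0,0.3],[0,0,0.5,0,0,0,0.3],[0,0,0.3,0,0,0,0.3],[0,0,0,0,0,0,0.3],[0,0,0,0,0,0,0.3]]' 40
python3 -m pendant '[[0,0,0,0,0,0,0],[0,0,0,0,0,0,0],[0,0,0,0,0,0,0],[0,0,0,0,0,0,0],[0,0,0,0,0,0,0]]' 40
```

```text
time: 10.65
position: [0.5943, 0.1494, 0.2647]
orientation: [0.707, 0.708, -0.0, -0.001]
wrist_force: [-4.8, -0.6, 8.7]
opening: 0.0254
grasp_force: 4.1
time: 11.15
position: [0.5957, 0.1494, 0.2654]
orientation: [0.707, 0.708, 0.001, 0.001]
wrist_force: [-0.9, -0.3, 8.4]
opening: 0.0086
grasp_force: 44.0
```

```bash
python3 -m pendant '[[0,0,-0.1,0,0,0,0],[0,0,0,0,0,0,0],[0,0,-0.2,0,0,0,0],[0,0,-0.3,0,0,0,0],[0,0,0,0,0,0,0],[0,0,0,0,0,0,0]]' 100
```

```text
time: 11.75
position: [0.5951, 0.1493, 0.2825]
orientation: [0.707, 0.708, 0.0, 0.0]
wrist_force: [-0.2, 0.1, -3.4]
opening: 0.0066
grasp_force: 100.0
```

```bash
python3 -m pendant '[[0,0,-0.085,0,0,0,0],[0,0,0,0,0,0,0],[0,-0.3,0,0,0,0,0],[0,-0.3,0,0,0,0,0],[0,-0.3,0,0,0,0,0],[0,-0.3,0,0,0,0,0],[0,0,0,0,0,0,0]]'
```

```text
time: 12.45
position: [0.5574, 0.1492, 0.2847]
orientation: [0.706, 0.708, -0.0, -0.0]
wrist_force: [0.9, 0.4, -3.8]
opening: 0.0064
grasp_force: 99.9
```

```bash
python3 -m pendant '[[0,-0.4,0,0,0,0,0],[0,-0.4,0,0,0,0,0],[0,-0.5,0,0,0,0,0],[0,-0.5,0,0,0,0,0],[0,-0.3,0,0,0,0,0],[0,0,0,0,0,0,0]]'
```

```text
time: 13.05
position: [0.4946, 0.1491, 0.2848]
orientation: [0.706, 0.708, -0.0, -0.0]
wrist_force: [0.4, 0.2, -3.1]
opening: 0.0065
grasp_force: 99.9
```

```bash
python3 -m pendant '[[-1,0,0,0,0,0,0],[-1,0,0,0,0,0,0],[-1,0.2,0,0,0,0,0],[-1,0.3,0,0,0,0,0],[-1,0.45,0,0,0,0,0],[-1,0,0,0,0,0,0],[-0.12,0,0,0,0,0,0],[0,0,0,0,0,0,0]]'
python3 -m pendant '[[0,0,0,0,0,-1,0],[0,0,0,0,0,-1,0],[0,0,0,0,0,-1,0],[0,0,0,0,0,-1,0],[0,0,0,0,0,-1,0],[0,0,0,0,0,-1,0],[0,0,0,0,0,-1,0],[0,0,0,0,0,-1,0],[0,0,0,0,0,-1,0],[0,0,0,0,0,-1,0]]'
python3 -m pendant '[[0,0,0,0,0,-1,0],[0,0,0,0,0,-1,0],[0,0,0,0,0,-1,0],[0,0,0,0,0,-1,0],[0,0,0,0,0,-1,0],[0,0,0,0,0,0,0],[0,0,0,0,0,0,0]]'
python3 - <<'E'
from h import *
s=observe(); R=Ro.from_quat(s["orientation"]).as_matrix(); print(s["position"],R[:2,1],np.degrees(np.arctan2(R[1,1],R[0,1])),s["joint_positions"][5],R[2,2])
for n in ("scene","side"):
  c=cam(n); np.savez(n+"_h.npz",img=c[0],K=c[1],R=c[2],t=c[3])
E
```

```text
time: 13.85
position: [0.525, -0.0352, 0.2846]
orientation: [0.707, 0.707, 0.0, -0.0]
wrist_force: [0.5, 0.1, -2.2]
opening: 0.0068
grasp_force: 99.9
time: 14.85
position: [0.5248, -0.0331, 0.2847]
orientation: [0.083, 0.997, 0.0, 0.0]
wrist_force: [1.0, -0.3, -3.5]
opening: 0.0067
grasp_force: 99.9
time: 15.55
position: [0.5248, -0.0336, 0.2847]
orientation: [-0.258, 0.966, 0.0, 0.0]
wrist_force: [0.1, -0.0, -4.1]
opening: 0.0063
grasp_force: 99.9
[ 0.52476859 -0.03363338  0.284685  ] [-0.49897169  0.86661828] 119.93199084822885 -2.1800464066206264 -0.9999999791907035
```

```bash
python3 - <<'E'
from h import *
out=[]
t=np.linspace(0,2*np.pi,24,endpoint=False)
for n in ("scene","side"):
  d=np.load(n+"_h.npz"); c=(d["img"],d["K"],d["R"],d["t"]); p=proj(c,[.524,-.0345,.12]).astype(int); x0,y0=p[0]-50,p[1]-65
  im=cv2.resize(c[0][y0:y0+130,x0:x0+100],(400,520),interpolation=2).copy()
  for cx,cy,r,z,col in [(.5235,-.0345,.045,.03,(255,0,0)),(.5235,-.0345,.0165,.074,(255,0,0)),(.5248,-.0336,.04,.174,(0,255,0)),(.5248,-.0336,.04,.228,(0,255,0))]:
    for k in t:
      q=(proj(c,[cx+r*np.cos(k),cy+r*np.sin(k),z])+.5-[x0,y0])*4; cv2.circle(im,tuple(np.int32(q)),1,col,-1)
  print(n,x0,y0); out.append(im)
cv2.imwrite("pics/al.png",np.hstack(out)[:,:,::-1])
E
```

```text
scene 252 147
side 282 145
```

View pics/al.png

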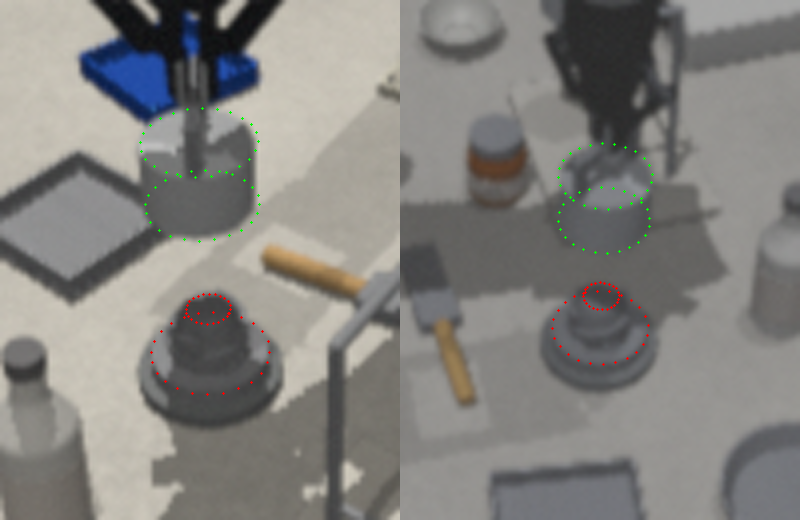

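The overlay suggests the cap sits about 2 mm left of its prediction in the scene view, and the side view agrees with the prediction. I'll quantify the silhouette edges.

```bash
python3 - <<'E'
from h import *
t=np.linspace(0,2*np.pi,360)
def edge(g,row,x,w=6):
  xs=np.arange(int(x)-w,int(x)+w+1); d=np.abs(g[row,xs+1]-g[row,xs-1]); k=d.argmax(); 
  m=slice(max(k-2,0),k+3); return (xs[m]*d[m]).sum()/d[m].sum()
for n in ("scene","side"):
  d=np.load(n+"_h.npz"); c=(d["img"],d["K"],d["R"],d["t"]); g=cv2.GaussianBlur(c[0],(1,3),0).astype(float).mean(2)
  for nm,cx,cy,r,zs in [("cap",.5248,-.0336,.04,(.174,.228)),("foot",.5235,-.0345,.056,(.001,.015)),("shoulder",.5235,-.0345,.045,(.03,)),("core",.5235,-.0345,.024,(.05,.06))]:
    pts=np.array([proj(c,[cx+r*np.cos(k),cy+r*np.sin(k),z]) for z in zs for k in t]); dl=[]
    hull=cv2.convexHull(pts.astype(np.float32)).reshape(-1,2)
    y0,y1=pts[:,1].min(),pts[:,1].max()
    for row in range(int(y0+.35*(y1-y0)),int(y0+.7*(y1-y0))+1):
      near=[]
      for i in range(len(hull)):
        a,b=hull[i],hull[(i+1)%len(hull)]
        if (a[1]-row)*(b[1]-row)<0: near.append(a[0]+(row-a[1])/(b[1]-a[1])*(b[0]-a[0]))
      if len(near)==2:
        l,h=sorted(near); dl.append((edge(g,row,l)-l,edge(g,row,h)-h))
    dl=np.array(dl); print(n,nm,"L",np.round(np.median(dl[:,0]),2),"R",np.round(np.median(dl[:,1]),2),"dist",np.round(np.linalg.norm(c[3]-[cx,cy,zs[0]]),3),np.round(dl.std(0),1))
E
```

```text
scene cap L -1.01 R -1.09 dist 1.028 [1.8 0.1]
scene foot L -0.1 R -0.42 dist 1.143 [0.2 0.2]
scene shoulder L 3.93 R -4.3 dist 1.123 [3.5 4.2]
scene core L -2.1 R 1.73 dist 1.109 [0.7 0.7]
side cap L -3.07 R -1.37 dist 1.381 [3.6 2.3]
side foot L -0.3 R -0.33 dist 1.509 [0.1 0.4]
side shoulder L -2.74 R 3.13 dist 1.487 [0.8 3.7]
side core L -4.95 R 0.85 dist 1.472 [1.7 3.2]
```

The gauge comes out at about (0.522,−0.036), with the wrist view and the two-view foot edges agreeing. The cap sits about 2 mm to the −y side of the tool. I'll correct for that and descend to just above the thread.

```bash
python3 -m pendant '[[0.12,0.043,0,0,0,0,0],[0,0,1,0,0,0,0],[0,0,1,0,0,0,0],[0,0,0.8,0,0,0,0],[0,0,0,0,0,0,0],[0,0,0.3,0,0,0,0],[0,0,0.3,0,0,0,0],[0,0,0,0,0,0,0]]'
python3 -m pendant '[[0,0,0.2,0,0,0,0],[0,0,0.2,0,0,0,0],[0,0,0,0,0,0,0]]'
```

```text
time: 16.45
position: [0.5208, -0.0352, 0.1824]
orientation: [-0.259, 0.966, 0.0, -0.0]
wrist_force: [-1.1, -0.2, -4.2]
opening: 0.0066
grasp_force: 99.9
time: 16.75
position: [0.5206, -0.035, 0.1701]
orientation: [-0.26, 0.966, 0.0, -0.0]
wrist_force: [0.2, 0.5, -4.1]
opening: 0.0066
grasp_force: 99.9
```

```bash
python3 -m pendant '[[0,0,0.13,0,0,0,0],[0,0,0.13,0,0,0,0],[0,0,0,0,0,0,0]]'
python3 -m pendant '[[0,0,0.06,0,0,0,0],[0,0,0.06,0,0,0,0],[0,0,0,0,0,0,0]]'
```

```text
time: 17.05
position: [0.5206, -0.035, 0.1623]
orientation: [-0.26, 0.966, 0.0, -0.0]
wrist_force: [0.7, 1.9, -5.9]
opening: 0.0067
grasp_force: 99.7
time: 17.35
position: [0.5211, -0.0352, 0.1591]
orientation: [-0.26, 0.966, -0.0, 0.0]
wrist_force: [1.1, 0.8, -4.1]
opening: 0.0065
grasp_force: 99.9
```

```bash
python3 -m pendant '[[0,0,0.06,0,0,0,0],[0,0,0,0,0,0,0]]'
python3 -m pendant '[[0,0,0.06,0,0,0,0],[0,0,0,0,0,0,0]]'
python3 -m pendant '[[0,0,0.06,0,0,0,0],[0,0,0,0,0,0,0]]'
```

```text
time: 17.55
position: [0.5211, -0.0352, 0.1574]
orientation: [-0.26, 0.966, -0.0, 0.0]
wrist_force: [-0.4, 2.0, -3.3]
opening: 0.0063
grasp_force: 99.9
time: 17.75
position: [0.5212, -0.0353, 0.1561]
orientation: [-0.26, 0.966, -0.0, 0.0]
wrist_force: [-0.5, -0.2, 2.4]
opening: 0.0066
grasp_force: 100.8
time: 17.95
position: [0.5215, -0.0356, 0.1556]
orientation: [-0.26, 0.966, -0.001, 0.001]
wrist_force: [-5.6, -2.1, 16.8]
opening: 0.0061
grasp_force: 102.7
```

Thread contact came at the predicted height (TCP 0.156, rim about 16 mm up). I'll release so the cap self-seats, lower for a deeper grip and regrip.

```bash
python3 -m pendant '[[0,0,-0.03,0,0,0,0.3],[0,0,0,0,0,0,0.3],[0,0,0,0,0,0,0.3],[0,0,0.15,0,0,0,0.3],[0,0,0.15,0,0,0,0.3],[0,0,0,0,0,0,0.3]]' 30
python3 -m pendant '[[0,0,0,0,0,0,0],[0,0,0,0,0,0,0],[0,0,0,0,0,0,0],[0,0,0,0,0,0,0],[0,0,0,0,0,0,0]]' 50
```

```text
time: 18.55
position: [0.5204, -0.0351, 0.1448]
orientation: [-0.26, 0.966, 0.0, -0.001]
wrist_force: [-0.1, 0.2, 1.0]
opening: 0.0255
grasp_force: 0.0
time: 19.05
position: [0.5209, -0.0352, 0.1457]
orientation: [-0.26, 0.966, 0.0, -0.0]
wrist_force: [0.5, -0.1, -1.9]
opening: 0.0086
grasp_force: 49.2
```

```bash
python3 -m pendant '[[0,0,0.027,0,0,0.7,0],[0,0,0.027,0,0,1,0],[0,0,0.027,0,0,1,0],[0,0,0.027,0,0,1,0],[0,0,0.027,0,0,1,0],[0,0,0,0,0,0,0]]'
python3 -m pendant '[[0,0,0.027,0,0,1,0],[0,0,0.027,0,0,1,0],[0,0,0.027,0,0,1,0],[0,0,0,0,0,0,0]]'
python3 -c "
from station import *
s=observe();print(s['wrist_torque'],s['joint_positions'][5])"
```

```text
time: 19.65
position: [0.5211, -0.0349, 0.1419]
orientation: [0.066, 0.998, 0.0, 0.0]
wrist_force: [-0.7, 0.9, -0.5]
opening: 0.0088
grasp_force: 49.4
time: 20.05
position: [0.5221, -0.0349, 0.1406]
orientation: [0.271, 0.962, 0.001, 0.001]
wrist_force: [-1.5, 2.1, 10.5]
opening: 0.009
grasp_force: 51.0
[ 0.47562438  0.18018775 -0.01904211] -1.1113632427820546
```

```bash
python3 -m pendant '[[0,0,0.02,0,0,1,0],[0,0,0.02,0,0,1,0],[0,0,0,0,0,0,0]]'
python3 -c "
from station import *
s=observe();print(s['wrist_torque'],s['joint_positions'][5])"
python3 -m pendant '[[0,0,0.02,0,0,1,0],[0,0,0.02,0,0,1,0],[0,0,0,0,0,0,0]]'
python3 -c "
from station import *
s=observe();print(s['wrist_torque'],s['joint_positions'][5])"
```

```text
time: 20.35
position: [0.523, -0.035, 0.1405]
orientation: [0.402, 0.915, 0.001, 0.002]
wrist_force: [-3.2, 2.8, 19.5]
opening: 0.0088
grasp_force: 52.1
[0.39969634 0.29711426 0.02279237] -0.8323742380027818
time: 20.65
position: [0.5229, -0.0352, 0.1405]
orientation: [0.524, 0.851, 0.001, 0.002]
wrist_force: [-8.5, 1.9, 32.7]
opening: 0.0091
grasp_force: 67.1
[0.19683104 1.27602442 1.22489016] -0.5550645518529856
```

```bash
python3 -m pendant '[[0,0,-0.05,0,0,0,0],[0,0,0,0,0,0,0]]'
python3 -c "
from station import *
s=observe();print(s['wrist_torque'],s['joint_positions'][5])"
python3 -m pendant '[[0,0,0,0,0,0.7,0],[0,0,0,0,0,0.7,0],[0,0,0,0,0,0,0]]'
python3 -c "
from station import *
s=observe();print(s['wrist_torque'],s['joint_positions'][5])"
```

```text
time: 20.85
position: [0.5223, -0.0353, 0.1405]
orientation: [0.523, 0.852, 0.0, 0.002]
wrist_force: [-3.7, 0.3, 17.9]
opening: 0.0088
grasp_force: 61.3
[0.11908143 0.44953617 1.06101723] -0.55855944564705
time: 21.15
position: [0.522, -0.0355, 0.1406]
orientation: [0.603, 0.797, -0.0, 0.002]
wrist_force: [-5.5, 0.3, 20.2]
opening: 0.0087
grasp_force: 104.1
[-0.09015888  0.72770267  2.18334246] -0.3625026295870242
```

Turning stalls near 105° with torque rising to 2.2 N·m and no further sinking (rim about 9–10 mm high). This is the jamming cap, so it goes to the pan. Now I'll unscrew it.

```bash
python3 -m pendant '[[0,0,0,0,0,-1,0],[0,0,0,0,0,-1,0],[0,0,0,0,0,-1,0],[0,0,0,0,0,-1,0],[0,0,-0.025,0,0,-1,0],[0,0,-0.027,0,0,-1,0],[0,0,-0.027,0,0,-1,0],[0,0,0,0,0,0,0]]' 60
python3 -m pendant '[[0,0,-0.027,0,0,-1,0],[0,0,-0.027,0,0,-1,0],[0,0,-0.027,0,0,-1,0],[0,0,-0.027,0,0,-1,0],[0,0,-0.027,0,0,-1,0],[0,0,-0.027,0,0,-1,0],[0,0,-0.027,0,0,-0.5,0],[0,0,0,0,0,0,0]]'
python3 -c "
from station import *
s=observe();print(s['wrist_torque'],s['joint_positions'][5])"
```

```text
time: 21.95
position: [0.521, -0.0352, 0.1408]
orientation: [0.16, 0.987, -0.0, 0.0]
wrist_force: [-0.4, 0.3, -0.6]
opening: 0.008
grasp_force: 67.3
time: 22.75
position: [0.5208, -0.0352, 0.1462]
orientation: [-0.286, 0.958, 0.0, -0.0]
wrist_force: [-0.7, -0.6, -3.3]
opening: 0.0079
grasp_force: 66.9
[ 0.04814594 -0.01410254 -0.02213927] -2.2411676165299514
```

```bash
python3 -m pendant '[[0,0,-0.03,0,0,-0.6,0],[0,0,-0.1,0,0,0,0],[0,0,-0.1,0,0,0,0],[0,0,0,0,0,0,0]]' 80
```

```text
time: 23.15
position: [0.5212, -0.0352, 0.1538]
orientation: [-0.325, 0.946, -0.0, 0.0]
wrist_force: [-0.1, -0.7, -3.1]
opening: 0.0079
grasp_force: 81.5
```

```bash
python3 -m pendant '[[0,0,-0.5,0,0,0,0],[0,0,-1,0,0,0,0],[0,0,-1,0,0,1,0],[0,0,0,0,0,1,0],[0,0,0,0,0,1,0],[0,0,0,0,0,1,0],[0,0,0,0,0,1,0],[0,0,0,0,0,1,0],[0,0,0,0,0,1,0],[0,0,0,0,0,1,0]]'
python3 -m pendant '[[0,0,0,0,0,1,0],[0,0,0,0,0,1,0],[0,0,0,0,0,1,0],[0,0,0,0,0,1,0],[0,0,0,0,0,1,0],[0,0,0,0,0,1,0],[0,0,0,0,0,1,0],[0,0,0,0,0,1,0],[0,0,0,0,0,0,0]]'
python3 - <<'E'
from h import *
s=observe(); R=Ro.from_quat(s["orientation"]).as_matrix(); print(s["position"],np.degrees(np.arctan2(R[1,1],R[0,1])))
d=(np.array([.633,-.255,0])-s["position"]); print((R.T@d)/.03)
a=cam("scene");b=cam("side")
for c,nm in((a,"sc"),(b,"sd")):
  g=cv2.cvtColor(c[0],cv2.COLOR_RGB2HSV); t=np.linspace(0,2*np.pi,60)
  # radial edge check of pan rim: contrast between dark ring and bench along predicted outer rim
  best=max(((np.mean([float(c[0][tuple(np.round(proj(c,[x+.074*np.cos(k),y+.074*np.sin(k),.03])).astype(int)[::-1])].mean())-float(c[0][tuple(np.round(proj(c,[x+.067*np.cos(k),y+.067*np.sin(k),.03])).astype(int)[::-1])].mean()) for k in t]),x,y) for x in np.arange(.61,.66,.004) for y in np.arange(-.28,-.23,.004))); print(nm,best)
E
```

```text
time: 24.15
position: [0.5208, -0.0351, 0.2283]
orientation: [0.228, 0.974, -0.0, -0.0]
wrist_force: [1.0, -0.7, -2.8]
opening: 0.0082
grasp_force: 81.5
time: 25.05
position: [0.5208, -0.0352, 0.2283]
orientation: [0.708, 0.707, -0.0, -0.0]
wrist_force: [-0.3, 0.2, -3.4]
opening: 0.0076
grasp_force: 81.5
[ 0.52079644 -0.03515824  0.22826495] -0.06492045300394643
[-7.32364738  3.75002871  7.60820126]
sc (np.float64(37.35), np.float64(0.634), np.float64(-0.252))
sd (np.float64(32.05), np.float64(0.626), np.float64(-0.264))
```

```bash
python3 -m pendant '[[-0.92,0.46,0,0,0,0,0],[-0.92,0.46,0,0,0,0,0],[-0.92,0.46,0,0,0,0,0],[-0.92,0.46,0,0,0,0,0],[-0.92,0.46,0,0,0,0,0],[-0.92,0.46,0,0,0,0,0],[-0.92,0.46,0,0,0,0,0],[-0.92,0.46,0,0,0,0,0],[0,0,0,0,0,0,0],[0,0,0,0,0,0,0]]'
python3 -m pendant '[[0,0,0.5,0,0,0,0],[0,0,0.8,0,0,0,0],[0,0,0.8,0,0,0,0],[0,0,0.8,0,0,0,0],[0,0,0.5,0,0,0,0],[0,0,0.3,0,0,0,0],[0,0,0.15,0,0,0,0],[0,0,0,0,0,0,0]]'
```

```text
time: 26.15
position: [0.6314, -0.2562, 0.2276]
orientation: [0.706, 0.708, -0.0, -0.001]
wrist_force: [-1.1, 0.6, -3.9]
opening: 0.0079
grasp_force: 81.5
time: 26.95
position: [0.6318, -0.2556, 0.1127]
orientation: [0.706, 0.708, -0.0, -0.0]
wrist_force: [-0.1, 0.6, -3.8]
opening: 0.0078
grasp_force: 81.5
```

```bash
python3 -m pendant '[[0,0,0.12,0,0,0,0],[0,0,0,0,0,0,0]]'
python3 -m pendant '[[0,0,0.06,0,0,0,0],[0,0,0,0,0,0,0]]'
python3 -m pendant '[[0,0,0.05,0,0,0,0],[0,0,0,0,0,0,0]]'
```

```text
time: 27.15
position: [0.632, -0.2559, 0.1098]
orientation: [0.707, 0.708, 0.0, 0.0]
wrist_force: [-0.4, -0.3, -3.2]
opening: 0.0081
grasp_force: 81.4
time: 27.35
position: [0.6318, -0.2558, 0.1076]
orientation: [0.707, 0.708, 0.0, 0.0]
wrist_force: [0.4, 0.3, -2.7]
opening: 0.008
grasp_force: 81.5
time: 27.55
position: [0.6318, -0.2558, 0.1063]
orientation: [0.707, 0.708, 0.0, 0.0]
wrist_force: [-0.7, 0.2, -0.7]
opening: 0.0079
grasp_force: 81.8
```

```bash
python3 -m pendant '[[0,0,0.03,0,0,0,0],[0,0,0,0,0,0,0]]'
python3 -m pendant '[[0,0,0,0,0,0,0.35],[0,0,0,0,0,0,0.35],[0,0,0,0,0,0,0.35],[0,0,0,0,0,0,0.35]]' 30
python3 -m pendant '[[0,0,-0.3,0,0,0,0.35],[0,0,-0.6,0,0,0,0.35],[0,0,-1,0,0,0,0.35],[0,0,-1,0,0,0,0.35],[0,0,-1,0,0,0,0.35],[0,0,-1,0,0,0,0.35],[0,0,-1,0,0,0,0.35],[0,0,0,0,0,0,0.35],[0,0,0,0,0,0,0.35],[0,0,0,0,0,0,0.35]]'
python3 - <<'E'
from h import *
# compare the cap silhouette columns with the pan in scene: brightness of bar top prediction / cap region, and the other cap unchanged
a=cam("scene"); im0=cv2.imread("pics/scene0.png")[:,:,::-1]
df=np.abs(a[0].astype(int)-im0).sum(2)>60
m=np.zeros(df.shape,np.uint8); m[195:255,195:255]=df[195:255,195:255]
n,l,st,ce=cv2.connectedComponentsWithStats(m); k=1+st[1:,4].argmax(); print("cap blob",st[k],ce[k])
t=np.linspace(0,2*np.pi,60)
P=np.array([proj(a,[.632+.04*np.cos(u),-.256+.04*np.sin(u),z]) for z in(.004,.058) for u in t]+[proj(a,[.632,-.256+s,.1]) for s in(-.042,.042)]); print("pred",P.min(0),P.max(0))
print("other cap diff",df[228:270,380:420].mean())
E
```

```text
time: 27.75
position: [0.6319, -0.2558, 0.1062]
orientation: [0.707, 0.708, 0.0, 0.0]
wrist_force: [-3.4, 1.6, 6.3]
opening: 0.0081
grasp_force: 82.7
time: 28.15
position: [0.6318, -0.2559, 0.105]
orientation: [0.707, 0.708, 0.0, 0.0]
wrist_force: [-0.6, -0.3, -0.1]
opening: 0.0298
grasp_force: 0.0
time: 29.15
position: [0.6311, -0.2555, 0.2817]
orientation: [0.707, 0.708, -0.0, -0.001]
wrist_force: [0.6, 0.6, -1.0]
opening: 0.0297
grasp_force: 0.0
cap blob [210 206  45  41 986] [228.31947262 226.46044625]
pred [209.97814486 209.0174565 ] [239.30242333 246.00692515]
other cap diff 0.05119047619047619
```

```bash
python3 -c "
from station import hand_in
print(hand_in())"
```

```text
the job is handed in; nothing more can be done
None
```

I handed the job in: the cap nearer the gauge jammed short of the shoulder (bound at about 105°, rim roughly 10 mm up), so I unscrewed it and stood it upright in the round pan, leaving the other cap hanging, at about 29 s; my first grip slipped off its bar and was redone, the jam height is estimated from the arm position (about 1 mm inside the limit), and the hand-in gave no verdict.

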